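# Swap the snapped-in filter cartridge

### The job

The filter cartridge with the orange tabs is spent: pinch its two tabs together to free it, draw it straight up out of the filter head without wrenching, and stand it gently upright in the yellow tray beside the tape roll. Then fit the fresh green cartridge into the empty bay, pressed home until it latches with both tabs sprung out. Keep the cartridges upright, leave the blue cartridge in its bay, and do not disturb the glassware, pen pot or tape roll.

Things in the scene. Friction and masses are not known exactly. Their poses are not given: they have to be found in the camera images.
- spent: Spent filter cartridge, orange tabs and caps, brown windows; at the start latched in one bay of the head. Origin: centre of its underside, z up; 96 mm tall, shell 44 mm (x) by 70 mm (y), about 0.25 kg. In the middle of each wide face (-x, +x) a sprung tab: 62 mm over both tabs free, 48 mm pinched fully in. Same either way round (half turn about z).
- spent_pads (a point): Middle between the two ribbed finger pads of the spent cartridge, 72 mm above its underside; axes as the cartridge's. The pads face -x and +x, are 24 mm wide (y) and reach 20 mm above and below this point. They stand 2 mm proud of the shell even when pinched.
- fresh: Fresh cartridge, green tabs and caps, pale windows, same form as the spent one (origin, size, axes, tabs). Stands free on the worktop left or right of the head. Each tab has a barb under its pad: flat top 26 mm above the underside, ramped below, reaching 29 mm from the middle when free and drawn inside the shell when pinched.
- fresh_pads (a point): Middle between the two finger pads of the fresh cartridge, 72 mm above its underside, as on the spent one.
- service: Cartridge in service, blue tabs and caps, same form, latched in the other bay; it stays there. Origin: centre of its underside.
- head: Filter head: grey block fixed to the worktop, 84 mm (x) by 204 mm (y); origin: centre of its underside, -x is its front. Two open-topped bays at y = +55 and -55 mm; a cartridge goes in with its x along the head's x, 2 mm play all round. Lip 46 to 58 mm above the worktop, where the barbs catch; above it a black funnel collar, 60 by 86 mm wide at 66 mm height.
- bay_left (a point): Where the centre of the underside of a cartridge is when it is latched in the bay at the head's +y end (20 mm above the worktop); axes as the head's. The floor of each bay is a sprung ejector plate that pushes a latched cartridge up with 8 N, lets it be pressed 3 mm deeper, and lifts it 12 mm once it is unlatched.
- bay_right (a point): The same for the bay at the head's -y end.
- tray: Open yellow tray fixed to the worktop, 178 mm (its x) by 116 mm (its y), 26 mm high, walls and floor 4 mm thick; on the worktop to the left or the right of the head (on the other side from the fresh cartridge). Origin: centre of its underside, z up.
- tape_roll: Roll of paper tape lying flat in the -x half of the tray, 72 mm across, 24 mm high. Origin: centre of its underside.
- glass_a: Tall open glass jar, 67 mm across, 106 mm high, in front of the head, left. Origin: centre of its underside.
- glass_b: Tall open glass jar, 69 mm across, 108 mm high, in front of the head, right. Origin: centre of its underside.
- flask: Conical glass flask with ball stopper, 68 mm across, 137 mm high, behind the head, right. Origin: centre of its underside.
- pen_pot: Grey pot with pens, about 90 mm across, 153 mm high, at the far left. Origin: centre of its underside.
- spent_tab_front (a joint): Travel in m of the sprung tab on the -x face of the spent cartridge: 0 = sprung fully out, 0.007 = pinched fully in (stop). Spring about 4 N at 0, 7.5 N at 0.007.
- spent_tab_back (a joint): Travel in m of the sprung tab on the +x face of the spent cartridge: 0 = sprung fully out, 0.007 = pinched fully in (stop). Spring about 4 N at 0, 7.5 N at 0.007.
- fresh_tab_front (a joint): Travel in m of the sprung tab on the -x face of the fresh cartridge: 0 = sprung fully out, 0.007 = pinched fully in (stop). Spring about 4 N at 0, 7.5 N at 0.007.
- fresh_tab_back (a joint): Travel in m of the sprung tab on the +x face of the fresh cartridge: 0 = sprung fully out, 0.007 = pinched fully in (stop). Spring about 4 N at 0, 7.5 N at 0.007.

How it is judged (in metres and radians):
On the way, in this order (a step that is already met when the one before it is completed fails the run):
1. both tabs of the spent cartridge have been pinched in by more than 3 mm together (value of joint each of spent_tab_front, spent_tab_back above 0.003 m), for 0.1 s.
2. the spent cartridge is out of the head, lifted clear upright (z of spent in the frame of head above 0.07 m and angle between spent's own z axis and vertical below 0.3 rad), for 0.1 s.
3. the spent cartridge stands upright and released on the floor of the tray (x of spent in the frame of tray between -0.075 and 0.075 m and y of spent in the frame of tray between -0.05 and 0.05 m and z of spent in the frame of tray between -0.002 and 0.01 m and angle between spent's own z axis and vertical below 0.1 rad and value of joint each of spent_tab_front, spent_tab_back below 0.002 m and linear speed of spent below 0.03 m/s), for 0.2 s.
4. the fresh cartridge is latched in the empty bay with both tabs sprung out ((distance between fresh and bay_left below 0.006 m or distance between fresh and bay_right below 0.006 m) and angle between fresh's own z axis and vertical below 0.06 rad and value of joint each of fresh_tab_front, fresh_tab_back below 0.002 m and linear speed of fresh below 0.03 m/s), for 0.2 s.
At the end, for the whole second after the job is handed in: The orange cartridge stands at rest on the tray floor (tilt under 0.1 rad); the green one is latched at rest in the empty bay (within 6 mm of its seat point, tilt under 0.06 rad); tabs of both sprung out to within 2 mm; the blue one still in its bay (within 6 mm) (all of step 3 and all of step 4 and (distance between service and bay_left below 0.006 m or distance between service and bay_right below 0.006 m)); the robot touches nothing.
It fails at once if the spent cartridge is wrenched against the head (over 100 N) (contact force between spent and head above 100 N).
It fails at once if the spent cartridge is dropped or slammed into the tray (faster than 0.45 m/s within 40 mm of its floor) (horizontal distance between spent and tray below 0.08 m and height (world z) of spent below 0.044 m and linear speed of spent above 0.45 m/s).
It fails at once if a handled cartridge tips over (more than 0.5 rad) (angle between any of spent, fresh's own z axis and vertical above 0.5 rad).
It fails at once if the blue cartridge in service is shifted by more than 8 mm (distance of service from where it was at the start of the episode above 0.008 m).
It fails at once if glassware, pen pot or tape roll is pushed more than 25 mm or tipped more than 0.4 rad (distance of any of glass_a, glass_b, flask, pen_pot, tape_roll from where it was at the start of the episode above 0.025 m or angle between any of glass_a, glass_b, flask, pen_pot's own z axis and vertical above 0.4 rad).
It also fails if it takes over 64 s, if anything falls off the work surface, if the arm or the gripper's body presses on something with over 40 N, if the wrist force passes 120 N, or if a joint passes its speed limit or range.

### The arm

A 6-joint arm with a two-finger parallel gripper is mounted at the origin on a cart in front of the work surface, level with it; the furniture and walls round the work are solid. World frame = base frame: x ahead of the robot, y to its left, z up, the work surface at z = 0. Lengths are in mm, angles in degrees, forces in N, time in s.
With the tool pointing down it reaches from about 300 to 850 mm from the base axis. Payload 4.2 kg.
Tool frame: the origin (TCP) lies on the centre line of the jaws, within the pads' length; the fingertips stand 14 mm ahead of it and the grasp point (between the pads) lies 5 mm behind it; z points along the fingers, y is the line along which they close (so a half turn about z gives the same grasp; the last joint's range is limited). The gripper opens to 91 mm and grips with 3 to 60 N. Pads are 32 mm wide; open, the fingers measure 118 mm over their backs; the gripper's body (76 mm by 178 mm) begins 60 mm behind the grasp point.
Start: joints at [-68.698, 18.312, 89.639, -0, 72.044, -1.146], TCP at [219.569, -531.442, 227.976] pointing down, gripper open.
Joint ranges: [-177.97, 177.97], [-48.28, 115.42], [12.27, 149.76], [-77.06, 257.06], [2.81, 150.46], [-146.56, 146.56]. Speed limits (degrees/s): [147.25, 147.25, 180, 180, 180, 180].

### API

Orientations are given as [roll, pitch, yaw] about the fixed x, y, z axes, in that order (R = Rz(yaw) Ry(pitch) Rx(roll)).
In Python, from workcell import env gives the robot as it stands.
- The arm moves only by the tool arm_command, never from a script. Its argument "motion" is a list of rows, each an object with "offset": the shift along the tool's x, y, z in m, a list of three; "spin": the turn about the tool's z in rad. In form: [{"offset": [tx, ty, tz], "spin": spin}, ...]. A call has 1 to 5 rows; each row shifts and turns the commanded pose from where the row before left it, along the tool's axes as they then stand; what a row does not reach is not made up. A row lasts 1/8 s, in which the tool goes at most 62.5 mm and 10.7 degrees, less where a joint would pass 70% of its speed; a pose out of reach is approached as far as the arm can. A call with a gripper value outside its range is refused whole. "jaw" is the finger opening in m, from 0 to 0.0912, set as the call begins (left out, the last holds). The fingers move at their own pace and stop on an object; "newtons" is the grip in N (left out, the last holds). Time passes only in rows, so rows that do not move let the fingers close. It gives the time, the measured TCP pose, the force, the opening and the grip force at its end, in the units of the state.
- env.state(): the state, without advancing time (a new reading comes with each control period).
- env.grab_frame(name): name is "scene" or "top" or "wrist"; returns (picture, depth): 384x512x3 uint8, blue, green, red; 384x512 float32, mm along the optical axis (not along the pixel's ray), 0 where there is no reading.
- env.camera_model(name): a dict with "fx", "fy", "cx", "cy" (pixels), "eye" and "rotation" of the camera in the world; the wrist camera has in their place "hand_eye" (4x4, takes a point from camera to tool coordinates, whose origin is the TCP and whose axes are the flange's). Camera axes: x right, y down, z forward; pixel columns grow to the right and rows downward; lengths in mm; the calibration is good to about 2 mm. A picture is of the moment at which its call begins: read the wrist's pose just before it. camera_model takes no time and is no camera call.
- env.job_done(): hands the job in; it is judged then, once.
Trained networks look in the newest picture that a camera, given by its name, has taken for a name from the list of things; names that differ only in an ending like _2 or _b are one class to them, and where a whole thing is asked for, a point or a joint stands for the part that bears it (a point fixed in the world has none). Each returns a list of dicts, best first, with "score" (0 to 1); they miss things now and then, are a little off and sometimes report something else, mostly with a low value. They report only what shows in the picture. A call takes as long as a camera call.
- env.boxes_of(camera, target): "bbox" ([left, top, right, bottom] in pixels, round what is visible of it).
- env.pinpoint(camera, target): "location" ([column, row] in pixels: a listed point, or the origin of a listed thing).
The state is a dict: "time_s": time; "qpos": joint angles; "qvel": joint speeds; "effort": joint torques, N m; "ee_pos": TCP position; "ee_rot": TCP orientation; "force": force on the tool from outside, world axes, zero at the start; "torque": the same for the moment, N m; "gripper_width": finger opening in mm; "gripper_force": force on a finger pad.
Only numpy, scipy, OpenCV 4.12 (cv2) and the standard library are available. Lean on these libraries where they do the work, as an engineer would, in place of code of your own. Each camera call takes 0.05 s, during which the arm holds its last target. There are 200 camera calls.

## Working session

There is one attempt and no reset: what is moved stays moved. The work goes in short steps, Python scripts to look and compute and a tool call to move; the robot and the scene stay as the last step left them, time stands still between calls to the robot, and variables do not carry over. Pictures are saved under pics/ and viewed, at most 10 in all, crops included, and the job is handed in when it is done.

Besides the shell and the picture viewer there is one more tool, called after ">>>" as name(argument=value, ...), one argument or row to a line, values as JSON. arm_command: Moves the arm, as the interface text tells. Its arguments: {"type":"object","properties":{"motion":{"type":"array"},"jaw":{"type":"number"},"newtons":{"type":"number"}},"required":["motion"]}

```bash
mkdir -p pics
cat > h.py <<'E'
import numpy as np, cv2
from workcell import env
from scipy.spatial.transform import Rotation as R
def cam(n):
    s=env.state(); m=env.camera_model(n)
    K=(m["fx"],m["fy"],m["cx"],m["cy"])
    if "eye" in m: return K,np.array(m["rotation"]),np.array(m["eye"])
    T=np.eye(4); T[:3,:3]=R.from_euler("xyz",s["ee_rot"],degrees=True).as_matrix(); T[:3,3]=s["ee_pos"]
    T=T@np.array(m["hand_eye"]); return K,T[:3,:3],T[:3,3]
def cloud(n):
    c=cam(n); img,d=env.grab_frame(n); (fx,fy,cx,cy),Rm,e=c
    v,u=np.mgrid[:384,:512]
    P=np.stack([(u-cx)/fx*d,(v-cy)/fy*d,d],-1)@Rm.T+e
    P[d==0]=np.nan
    return img,P,c
def ray(c,px,z):
    (fx,fy,cx,cy),Rm,e=c
    r=Rm@np.array([(px[0]-cx)/fx,(px[1]-cy)/fy,1]); return e+r*(z-e[2])/r[2]
E
python3 - <<'E'
from h import *
s=env.state(); print(s)
for n in("scene","top"):
    img,P,c=cloud(n); cv2.imwrite(f"pics/{n}0.png",img); print(n,c[2].round())
    for t,z in(("spent",20),("spent_pads",92),("fresh",0),("fresh_pads",72),("service",20),("head",0),("bay_left",20),("bay_right",20),("tray",0),("tape_roll",0),("glass_a",0),("flask",0),("pen_pot",0)):
        for r in env.pinpoint(n,t)[:2]: print(t,round(r["score"],2),np.round(r["location"]),ray(c,r["location"],z).round(1))
E
```

```text
{'time_s': 0.0, 'qpos': array([-6.86975415e+01,  1.83521934e+01,  8.97074983e+01, -2.65454437e-03,
        7.20409123e+01, -1.14594446e+00]), 'qvel': array([-0.07059831, -0.11220756, -0.11147618,  0.03448236, -0.02489624,
       -0.07909164]), 'effort': array([ 8.92149146e-04, -4.12455654e+01, -2.31969452e+01,  7.25299213e-02,
        4.55789943e-02, -1.59571737e-04]), 'ee_pos': array([ 219.37974836, -530.99260188,  227.10729876]), 'ee_rot': array([-1.79899366e+02,  5.11266274e-04,  2.24492242e+01]), 'force': array([-0.02468148,  0.15331691, -0.11891387]), 'torque': array([ 0.00657629, -0.00755855, -0.054787  ]), 'gripper_force': 0.0, 'gripper_width': 91.29908902280918}Traceback (most recent call last):
  File "<stdin>", line 4, in <module>
  File "h.py", line 13, in cloud
    P=np.stack([(u-cx)/fx*d,(v-cy)/fy*d,d],-1)@Rm.T+e
      ~~~~~~~~~~~~~~~~~~~~~~~~~~~~~~~~~~~~~~~~~~~~~^~
ValueError: operands could not be broadcast together with shapes (384,512) (3,)
```

```bash
sed -i 's/return K,np.array(m\["rotation"\]),np/return K,R.from_euler("xyz",m["rotation"],degrees=True).as_matrix(),np/' h.py
python3 - <<'E'
from h import *
for n in("scene","top"):
    print(env.camera_model(n))
    img,P,c=cloud(n); cv2.imwrite(f"pics/{n}0.png",img); np.save(f"{n}0.npy",P); print(n,c[2].round())
    for t,z in(("spent",20),("spent_pads",92),("fresh",0),("fresh_pads",72),("service",20),("head",0),("bay_left",20),("bay_right",20),("tray",0),("tape_roll",0),("glass_a",0),("flask",0),("pen_pot",0)):
        for r in env.pinpoint(n,t)[:2]: print(t,round(r["score"],2),np.round(r["location"]),ray(c,r["location"],z).round(1))
E
```

```text
{'fx': 356.01729407253504, 'fy': 356.01729407253504, 'cx': 252.6346080290827, 'cy': 190.66571932432151, 'eye': array([  65.06443101, 1064.87387707,  744.45554017]), 'rotation': array([-120.91021781,    1.14483125, -155.64294906])}
scene [  65. 1065.  744.]
spent 0.93 [262. 198.] [522.5   5.5  20. ]
spent_pads 0.59 [261. 187.] [509.9  40.2  92. ]
fresh 0.67 [245. 252.] [456.1 292.6   0. ]
fresh_pads 0.83 [246. 237.] [447.  305.3  72. ]
fresh_pads 0.6 [262. 188.] [516.2  18.4  72. ]
service 0.76 [279. 193.] [474.8 -57.3  20. ]
head 0.68 [272. 200.] [493.4 -28.3   0. ]
bay_left 0.68 [263. 203.] [506.6  33.2  20. ]
bay_right 0.94 [276. 188.] [498.2 -88.5  20. ]
tray 0.63 [300. 171.] [ 466.1 -295.3    0. ]
tape_roll 0.49 [308. 174.] [ 427.  -281.8    0. ]
glass_a 0.86 [293. 225.] [364.9  94.4   0. ]
glass_a 0.73 [311. 206.] [341.8 -45.5   0. ]
flask 0.62 [249. 174.] [ 665.6 -182.3    0. ]
flask 0.28 [264. 187.] [ 562.8 -107.5    0. ]
pen_pot 0.94 [188. 290.] [534.5 499.6   0. ]
pen_pot 0.26 [244. 252.] [459.5 293.6   0. ]
{'fx': 410.4161475742306, 'fy': 410.4161475742306, 'cx': 260.801298
[... 262 characters left out ...]
.5  30.5  92. ]
fresh 0.64 [204. 202.] [457.5 297.    0. ]
fresh_pads 0.93 [197. 202.] [448.3 310.4  72. ]
service 0.57 [312. 196.] [485.7 -74.4  20. ]
head 0.93 [298. 193.] [495.8 -26.9   0. ]
bay_left 0.87 [284. 184.] [523.4  24.   20. ]
bay_right 0.64 [315. 191.] [503.6 -84.8  20. ]
bay_right 0.59 [282. 185.] [522.6  28.8  20. ]
tray 0.59 [370. 201.] [ 475.7 -279.3    0. ]
tray 0.18 [296. 192.] [499.1 -21.3   0. ]
tape_roll 0.61 [374. 214.] [ 429.9 -294.1    0. ]
tape_roll 0.34 [370. 203.] [ 469.7 -277.6    0. ]
glass_a 0.8 [255. 230.] [363.  118.6   0. ]
glass_a 0.65 [302. 230.] [370.3 -43.3   0. ]
flask 0.71 [337. 144.] [ 675.2 -164.3    0. ]
pen_pot 0.82 [148. 178.] [536.  497.9   0. ]
```

View pics/top0.png

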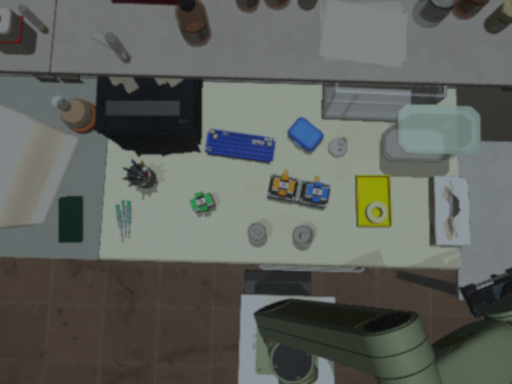

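View pics/scene0.png

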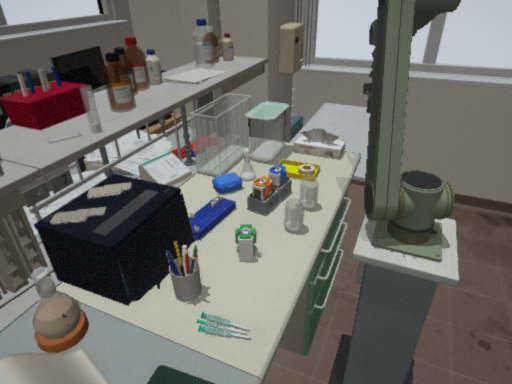

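>>> arm_command(
  motion=[
    {"offset":[0.0462,-0.0384,-0.007],"spin":0},
    {"offset":[0.0462,-0.0384,-0.007],"spin":0},
    {"offset":[0.0462,-0.0384,-0.007],"spin":0},
    {"offset":[0.0462,-0.0384,-0.007],"spin":0},
    {"offset":[0.0462,-0.0384,-0.007],"spin":0},
  ],
  jaw=0.085,
)

```text
time_s: 2.08
ee_pos: [360.4, -264.1, 263.4]
ee_rot: [179.9, -0.0, 22.4]
force: [0.5, 0.2, -0.6]
gripper_width: 85.0
gripper_force: 0.0
```

>>> arm_command(
  motion=[
    {"offset":[0.0462,-0.0384,-0.007],"spin":0},
    {"offset":[0.0462,-0.0384,-0.007],"spin":0},
    {"offset":[0.0462,-0.0384,-0.007],"spin":0},
    {"offset":[0.0462,-0.0384,-0.007],"spin":0},
    {"offset":[0.0462,-0.0384,-0.007],"spin":0},
  ],
)

```text
time_s: 2.7
ee_pos: [500.6, 1.8, 298.5]
ee_rot: [180.0, -0.0, 22.5]
force: [0.9, -0.4, 0.8]
gripper_width: 84.9
gripper_force: 0.0
```

>>> arm_command(
  motion=[
    {"offset":[0,0,0],"spin":-0.18},
    {"offset":[0,0,0],"spin":-0.18},
    {"offset":[0,0,0],"spin":-0.18},
    {"offset":[0,0,0],"spin":-0.18},
    {"offset":[0,0,0],"spin":-0.18},
  ],
)

```text
time_s: 3.32
ee_pos: [499.9, -0.1, 298.0]
ee_rot: [180.0, 0.0, 74.4]
force: [-0.0, 1.1, -0.0]
gripper_width: 85.3
gripper_force: 0.0
```

>>> arm_command(
  motion=[
    {"offset":[0,0,0],"spin":-0.1},
    {"offset":[0,0,0],"spin":0},
  ],
)

```text
time_s: 3.58
ee_pos: [499.9, -0.1, 298.0]
ee_rot: [180.0, 0.0, 79.7]
force: [-0.2, -1.0, -0.0]
gripper_width: 85.0
gripper_force: 0.0
```

```bash
cat > look.py <<'E'
from h import *
import sys
def look(name,targets):
    s=env.state(); print(s["time_s"],s["ee_pos"].round(1),s["ee_rot"].round(2))
    img,P,c=cloud("wrist"); cv2.imwrite(f"pics/{name}.png",img); np.save(f"{name}.npy",P); print("eye",c[2].round())
    for t,z in targets:
        for r in env.pinpoint("wrist",t)[:2]: print(t,round(r["score"],2),np.round(r["location"]),ray(c,r["location"],z).round(1))
    return img,P,c
E
python3 - <<'E'
from look import *
print(np.round(env.camera_model("wrist")["hand_eye"],3))
look("w1",[("spent",20),("spent_pads",92),("service",20),("head",0),("bay_left",20),("bay_right",20)])
E
```

```text
[[-1.00000e-03 -9.61000e-01 -2.76000e-01  7.69250e+01]
 [ 1.00000e+00 -1.00000e-03 -1.00000e-03  2.50000e-01]
 [ 1.00000e-03 -2.76000e-01  9.61000e-01 -1.56062e+02]
 [ 0.00000e+00  0.00000e+00  0.00000e+00  1.00000e+00]]
3.575 [ 4.999e+02 -1.000e-01  2.980e+02] [179.99   0.    79.67]
eye [514.  76. 454.]
spent 0.65 [259. 135.] [511.3  29.1  20. ]
spent_pads 0.73 [262. 139.] [513.5  31.9  92. ]
spent_pads 0.48 [385. 245.] [ 633.9 -115.5   92. ]
service 0.71 [160. 201.] [364.2 -34.4  20. ]
service 0.66 [263. 216.] [496.1 -80.5  20. ]
head 0.71 [259. 174.] [501.8 -25.6   0. ]
bay_left 0.67 [162. 203.] [365.2 -37.3  20. ]
bay_left 0.65 [259. 134.] [511.1  30.7  20. ]
bay_right 0.66 [259. 133.] [511.7  31.   20. ]
```

View pics/w1.png

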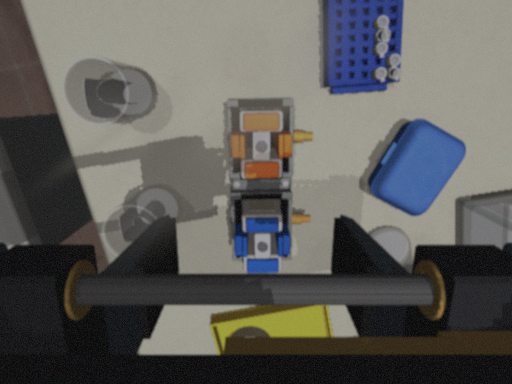

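The wrist view shows the head upright in the image (orange cartridge at about (262,138), blue at (263,240)), jars at left, tray at the bottom. The gripper yaw nearly matches the head; I'll fit orientation and centres from the depth.

Run:
```python
from h import *
P=np.load("w1.npy").reshape(-1,3); img=cv2.imread("pics/w1.png").reshape(-1,3).astype(int)
ok=np.isfinite(P[:,0])&(np.hypot(P[:,0]-502,P[:,1]+25)<125)
b,g,r=img.T
def rect(m,n,lo=None):
    q=P[m]; rc=cv2.minAreaRect(q[:,:2].astype(np.float32)); print(n,m.sum(),np.round(rc[0],1),np.round(rc[1],1),round(rc[2],1),"med z",np.median(q[:,2]).round(1),q[:,2].max().round(1))
for lo,hi in((30,64),(64,80),(80,105),(105,130)):
    print(lo,(ok&(P[:,2]>lo)&(P[:,2]<hi)).sum())
top=ok&(P[:,2]>100)&(P[:,2]<125)
rect(top&(r>b+50),"orange"); rect(top&(b>r+50),"blue")
o=P[:,1]>-22
rect(top&o,"spent all"); rect(top&~o,"service all")
rect(ok&(P[:,2]>50)&(P[:,2]<72),"head")
# tray & tape from top view
Pt=np.load("top0.npy").reshape(-1,3); im=cv2.imread("pics/top0.png").reshape(-1,3).astype(int); b,g,r=im.T
P=Pt
y=np.isfinite(Pt[:,0])&(r>150)&(g>150)&(b<70)&(Pt[:,2]<60)&(Pt[:,1]<-150)
rect(y,"tray")
near=np.hypot(Pt[:,0]-475,Pt[:,1]+285)<90
rect(near&(Pt[:,2]>14)&(b>120)&(r>120),"tape")
gm=(g>r+40)&(g>b+30)&(np.hypot(Pt[:,0]-455,Pt[:,1]-300)<70)&(Pt[:,2]>70)
rect(gm,"fresh")
```

```text
30 3959
64 949
80 1054
105 5074
orange 1725 [511.4  26.5] [66.4 61.3] 81.4 med z 113.0 117.4
blue 1292 [493.3 -80.6] [65.4 60.3] 80.6 med z 113.1 117.3
spent all 2914 [458.8  23.6] [170.3  76.6] 5.1 med z 112.7 117.4
service all 2486 [448.8 -71.2] [ 70.7 153.5] 79.0 med z 112.5 117.3
head 3581 [459.8 -19.3] [202.4 162.8] 80.5 med z 58.9 72.0
  return _methods._mean(a, axis=axis, dtype=dtype,
  ret = ret.dtype.type(ret / rcount)
Traceback (most recent call last):
ValueError: zero-size array to reduction operation maximum which has no identity
```

>>> arm_command(
  motion=[
    {"offset":[0.0291,0.0068,0.0],"spin":-0.013},
    {"offset":[0,0,0.05],"spin":0},
    {"offset":[0,0,0.05],"spin":0},
    {"offset":[0,0,0],"spin":0},
  ],
)

```text
time_s: 4.42
ee_pos: [509.2, 27.3, 194.9]
ee_rot: [-179.5, 0.1, 80.5]
force: [0.6, -0.3, -0.5]
gripper_width: 85.1
gripper_force: 0.0
```

Run:
```python
from h import *
W=np.load("w1.npy"); print("port",W[130:142,296:312,2].mean().round(1), W[110:165:5,240:290:8,2].round(0).tolist()[:0])
Pt=np.load("top0.npy").reshape(-1,3); im=cv2.imread("pics/top0.png").reshape(-1,3)
h,s,v=cv2.cvtColor(im[None],cv2.COLOR_BGR2HSV)[0].astype(int).T
def rect(m,n):
    q=Pt[m]; rc=cv2.minAreaRect(q[:,:2].astype(np.float32)); print(n,m.sum(),np.round(rc[0],1),np.round(rc[1],1),round(rc[2],1),"z",np.median(q[:,2]).round(1),q[:,2].max().round(1))
near=np.hypot(Pt[:,0]-475,Pt[:,1]+285)<130
rect(near&(abs(h-28)<6)&(s>180),"tray")
rect(np.hypot(Pt[:,0]-440,Pt[:,1]+290)<60&(s<90) if 0 else (np.hypot(Pt[:,0]-440,Pt[:,1]+290)<65)&(s<110)&(Pt[:,2]>12),"tape")
rect((abs(h-65)<20)&(s>120)&(np.hypot(Pt[:,0]-455,Pt[:,1]-300)<80),"fresh")
from look import look
look("w2",[("spent_pads",92),("spent",20)])
P=np.load("w2.npy").reshape(-1,3);im=cv2.imread("pics/w2.png").reshape(-1,3)
h,s,v=cv2.cvtColor(im[None],cv2.COLOR_BGR2HSV)[0].astype(int).T
Pt=P
rect((h<18)&(s>150)&(P[:,2]>100)&(P[:,2]<122)&(np.hypot(P[:,0]-511,P[:,1]-27)<48),"orange")
```

```text
port 26.3 []
tray 1222 [ 478.3 -283.7] [170.5 114.8] 1.6 z 4.8 34.9
tape 298 [ 436.6 -286.2] [ 68.4 115.8] 2.7 z 28.0 36.4
fresh 141 [450.6 296.5] [61.6 55.5] 82.4 z 93.1 99.1
4.425 [509.2  27.3 194.9] [-1.7951e+02  1.0000e-01  8.0490e+01]
eye [523. 103. 351.]
spent_pads 0.8 [259. 198.] [511.9  26.   92. ]
spent 0.58 [254. 176.] [507.5  27.9  20. ]
orange 2769 [511.9  28. ] [64.5 59.9] 79.1 z 113.0 116.9
```

View pics/w2.png

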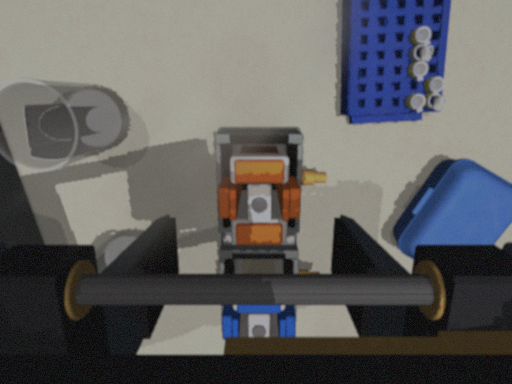

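Orange cartridge is at about (260,200), between the fingers, depth fit agrees to ~1 mm; descend and pinch.

>>> arm_command(
  motion=[
    {"offset":[0,0,0.04],"spin":0},
    {"offset":[0,0,0.035],"spin":0},
    {"offset":[0,0,0.02],"spin":0},
    {"offset":[0,0,0.013],"spin":0},
    {"offset":[0,0,0],"spin":0},
  ],
)

```text
time_s: 5.2
ee_pos: [512.5, 27.3, 90.6]
ee_rot: [179.9, -0.0, 80.5]
force: [0.3, -0.1, 0.6]
gripper_width: 85.1
gripper_force: 0.0
```

>>> arm_command(
  motion=[
    {"offset":[0,0,0],"spin":0},
    {"offset":[0,0,0],"spin":0},
    {"offset":[0,0,0],"spin":0},
    {"offset":[0,0,0],"spin":0},
    {"offset":[0,0,0],"spin":0},
  ],
  jaw=0.044,
  newtons=22,
)

```text
time_s: 5.82
ee_pos: [512.0, 27.3, 90.5]
ee_rot: [180.0, -0.0, 80.5]
force: [-0.9, 0.1, 5.4]
gripper_width: 45.8
gripper_force: 22.0
```

>>> arm_command(
  motion=[
    {"offset":[0,0,0],"spin":0},
    {"offset":[0,0,0],"spin":0},
    {"offset":[0,0,0],"spin":0},
  ],
)

```text
time_s: 6.2
ee_pos: [512.0, 27.3, 90.4]
ee_rot: [180.0, -0.0, 80.5]
force: [-0.6, 0.0, 4.4]
gripper_width: 45.9
gripper_force: 22.0
```

>>> arm_command(
  motion=[
    {"offset":[0,0,-0.008],"spin":0},
    {"offset":[0,0,-0.012],"spin":0},
    {"offset":[0,0,-0.015],"spin":0},
    {"offset":[0,0,-0.02],"spin":0},
    {"offset":[0,0,-0.025],"spin":0},
  ],
)

```text
time_s: 6.82
ee_pos: [510.9, 27.2, 170.4]
ee_rot: [-179.9, 0.0, 80.5]
force: [-0.2, -0.1, -2.9]
gripper_width: 46.1
gripper_force: 22.0
```

>>> arm_command(
  motion=[
    {"offset":[0,0,-0.03],"spin":0},
    {"offset":[0,0,-0.03],"spin":0},
    {"offset":[0,0,-0.01],"spin":0},
    {"offset":[0,0,0],"spin":0},
  ],
)

```text
time_s: 7.32
ee_pos: [511.6, 27.3, 240.0]
ee_rot: [180.0, 0.0, 80.5]
force: [0.2, 0.2, -3.2]
gripper_width: 46.1
gripper_force: 22.0
```

Run:
```python
from look import *
print(env.state()["force"],env.state()["gripper_width"])
img,P,c=cloud("scene"); cv2.imwrite("pics/s2.png",img[100:300,160:400].repeat(3,0).repeat(3,1))
look("w3",[("tray",0),("tape_roll",0)])
img,P,c=cloud("top")
for t,z in(("tray",0),("tape_roll",0),("tape_roll",24)):
    for r in env.pinpoint("top",t)[:2]: print(t,round(r["score"],2),np.round(r["location"]),ray(c,r["location"],z).round(1))
```

```text
[ 0.22854851  0.16523242 -3.21370806] 46.05523423868083
7.375 [511.1  27.3 239.1] [-1.799e+02  3.000e-02  8.049e+01]
eye [524. 103. 395.]
tray 0.98 [376. 202.] [ 473.2 -299.2    0. ]
tape_roll 0.81 [373. 212.] [ 437.  -289.9    0. ]
tape_roll 0.39 [253. 232.] [356.3 123.3   0. ]
tape_roll 0.81 [373. 212.] [ 435.4 -283.3   24. ]
tape_roll 0.39 [253. 232.] [356.1 122.9  24. ]
```

View pics/s2.png

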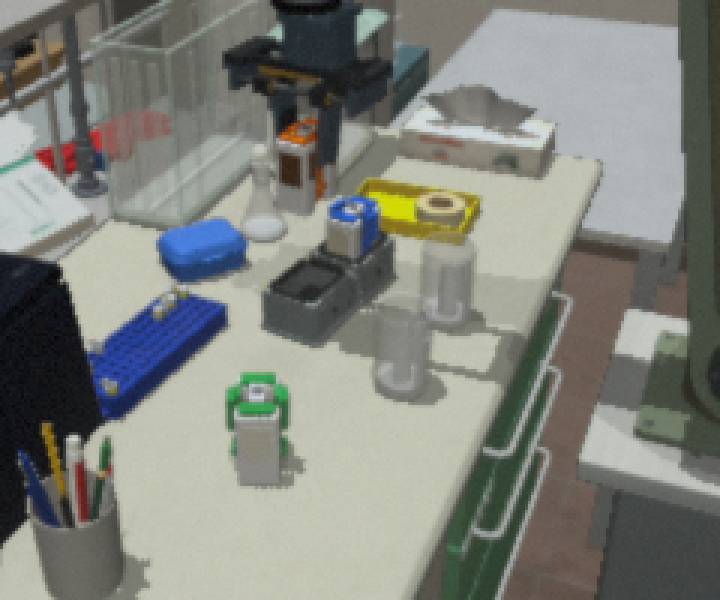

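The spent cartridge hangs upright from the jaws; head bay empty, tray at (415,210) with the tape roll on the near side. A clear box stands behind the tray, so I check clearance.

Run:
```python
from h import *
for n in("top","scene"):
    P=np.load(f"{n}0.npy").reshape(-1,3)
    for lo,hi in((40,90),(90,160),(160,320)):
        m=(P[:,2]>lo)&(P[:,2]<hi)&(P[:,0]>560)&(P[:,0]<900)&(P[:,1]<-190)&(P[:,1]>-500)
        q=P[m]; print(n,lo,m.sum(), np.percentile(q,[0,2,10],axis=0).round()[:,0] if len(q) else "", (q[q[:,0]<660].round()[::10].tolist()[:8]))
Pt=np.load("top0.npy")[...,:]; 
for r in (140,148,152,156,160,164,168): print(r,[tuple(x) for x in Pt[r,350:460:18].round().tolist()])
```

```text
top 40 700 [562. 616. 617.] [[659.0, -317.0, 76.0], [654.0, -317.0, 53.0], [646.0, -319.0, 59.0], [637.0, -324.0, 84.0], [639.0, -323.0, 44.0], [633.0, -330.0, 54.0], [627.0, -336.0, 67.0], [622.0, -340.0, 75.0]]
top 90 796 [615. 616. 617.] [[659.0, -317.0, 147.0], [659.0, -317.0, 108.0], [647.0, -317.0, 146.0], [652.0, -318.0, 93.0], [648.0, -318.0, 93.0], [645.0, -315.0, 91.0], [633.0, -329.0, 149.0], [632.0, -331.0, 141.0]]
top 160 4483 [602. 607. 624.] [[660.0, -309.0, 219.0], [657.0, -317.0, 221.0], [656.0, -345.0, 226.0], [658.0, -377.0, 221.0], [660.0, -407.0, 220.0], [653.0, -319.0, 222.0], [655.0, -351.0, 219.0], [656.0, -381.0, 219.0]]
scene 40 538 [562. 617. 618.] [[617.0, -496.0, 90.0], [619.0, -476.0, 76.0], [618.0, -457.0, 73.0], [620.0, -494.0, 54.0], [619.0, -380.0, 88.0], [618.0, -365.0, 89.0], [619.0, -380.0, 78.0], [627.0, -337.0, 89.0]]
scene 90 791 [615. 617. 619.] [[617.0, -491.0, 158.0], [619.0, -485.0, 145.0], [619.0, -457.0, 144.0], [619.0, -500.0, 124.0], [619.0, -390.0, 153.0], [621.0, -395.0, 146.0], [618.0, -363.0, 153.0], [618.0, -499.0, 104.0]]
scene 16
[... 687 characters left out ...]
0.0, 219.0), (610.0, -484.0, 219.0)]
156 [(633.0, -208.0, 4.0), (636.0, -273.0, 0.0), (632.0, -329.0, 26.0), (617.0, -363.0, 104.0), (619.0, -422.0, 104.0), (617.0, -473.0, 122.0), (679.0, -668.0, -159.0)]
160 [(619.0, -209.0, 0.0), (622.0, -274.0, -6.0), (623.0, -336.0, 2.0), (619.0, -390.0, 28.0), (616.0, -442.0, 53.0), (618.0, -504.0, 52.0), (663.0, -667.0, -158.0)]
164 [(606.0, -210.0, -3.0), (606.0, -272.0, 2.0), (609.0, -336.0, -1.0), (612.0, -402.0, -7.0), (612.0, -461.0, 4.0), (614.0, -525.0, 2.0), (647.0, -668.0, -161.0)]
168 [(591.0, -209.0, 1.0), (593.0, -274.0, -3.0), (593.0, -334.0, 6.0), (597.0, -400.0, -1.0), (597.0, -460.0, 6.0), (599.0, -524.0, 4.0), (631.0, -667.0, -160.0)]
```

>>> arm_command(
  motion=[
    {"offset":[-0.0302,0.0063,0],"spin":0},
    {"offset":[-0.0402,0.0084,0],"spin":0},
    {"offset":[-0.0402,0.0084,0],"spin":0},
    {"offset":[-0.0402,0.0084,0],"spin":0},
    {"offset":[-0.0402,0.0084,0],"spin":0},
  ],
)

```text
time_s: 8.35
ee_pos: [519.5, -169.0, 239.8]
ee_rot: [-180.0, -0.0, 80.5]
force: [0.3, -0.3, -3.2]
gripper_width: 46.0
gripper_force: 22.0
```

>>> arm_command(
  motion=[
    {"offset":[-0.0402,0.0084,0],"spin":0},
    {"offset":[-0.0402,0.0084,0],"spin":0},
    {"offset":[-0.0302,0.0063,0],"spin":0},
    {"offset":[0,0,0],"spin":-0.12},
    {"offset":[0,0,0],"spin":-0.14},
  ],
)

```text
time_s: 8.98
ee_pos: [523.9, -281.1, 239.3]
ee_rot: [-180.0, -0.0, 95.6]
force: [-0.5, 0.1, -3.2]
gripper_width: 46.5
gripper_force: 22.0
```

>>> arm_command(
  motion=[
    {"offset":[0,0,0],"spin":-0.14},
    {"offset":[0,0,0],"spin":-0.115},
    {"offset":[0,0,0.03],"spin":0},
    {"offset":[0,0,0.04],"spin":0},
    {"offset":[0,0,0],"spin":0},
  ],
)

```text
time_s: 9.6
ee_pos: [522.0, -279.4, 166.7]
ee_rot: [-179.7, -0.4, 110.0]
force: [0.0, -0.5, -2.9]
gripper_width: 45.8
gripper_force: 22.0
```

Run:
```python
from look import *
img,P,c=look("w4",[("tray",0),("tape_roll",0)])
print(env.state()["gripper_width"])
img,P,c=cloud("top"); print([(r["score"],ray(c,r["location"],0).round(1)) for r in env.pinpoint("top","tray")])
P=P.reshape(-1,3); h,s,v=cv2.cvtColor(img.reshape(1,-1,3),cv2.COLOR_BGR2HSV)[0].astype(int).T
```

```text
9.6 [ 522.  -279.4  166.7] [-179.69   -0.35  110.  ]
eye [ 496. -208.  323.]
tray 0.83 [213. 171.] [ 479.3 -285.2    0. ]
tape_roll 0.78 [172. 170.] [ 441.6 -297.9    0. ]
45.85532399698591
[(0.55, array([ 480.4, -285.6,    0. ])), (0.49, array([528.6, 496.8,   0. ])), (0.21, array([ 561.5, -325.2,    0. ]))]
```

View pics/w4.png

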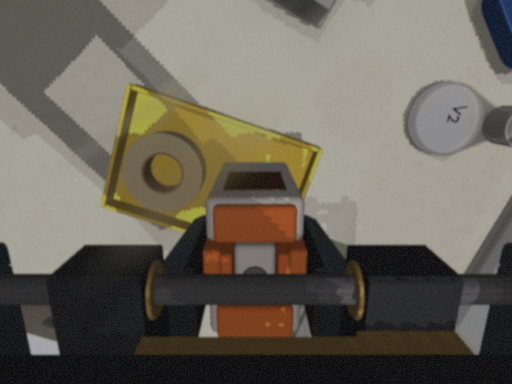

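The tray is at about (213,170) px, → (479.5,−285), tape roll at its near half, cartridge over the far half. Shift 3 mm and descend.

>>> arm_command(
  motion=[
    {"offset":[-0.003,-0.001,0.02],"spin":0},
    {"offset":[0,0,0.03],"spin":0},
    {"offset":[0,0,0.022],"spin":0},
    {"offset":[0,0,0.012],"spin":0},
    {"offset":[0,0,0.004],"spin":0},
  ],
)

```text
time_s: 10.48
ee_pos: [524.6, -284.0, 82.3]
ee_rot: [180.0, 0.0, 110.0]
force: [1.0, -0.2, -2.5]
gripper_width: 45.9
gripper_force: 22.0
```

>>> arm_command(
  motion=[
    {"offset":[0,0,0.002],"spin":0},
    {"offset":[0,0,0.002],"spin":0},
    {"offset":[0,0,0.001],"spin":0},
    {"offset":[0,0,0],"spin":0},
  ],
)

```text
time_s: 10.98
ee_pos: [524.2, -283.8, 77.1]
ee_rot: [180.0, 0.0, 110.0]
force: [-0.1, -0.3, -3.1]
gripper_width: 45.9
gripper_force: 22.0
```

>>> arm_command(
  motion=[
    {"offset":[0,0,0.001],"spin":0},
    {"offset":[0,0,0.001],"spin":0},
    {"offset":[0,0,0.001],"spin":0},
    {"offset":[0,0,0],"spin":0},
  ],
)

```text
time_s: 11.48
ee_pos: [524.2, -283.8, 75.0]
ee_rot: [180.0, 0.0, 110.0]
force: [-2.0, 0.8, 5.6]
gripper_width: 45.8
gripper_force: 22.0
```

>>> arm_command(
  motion=[
    {"offset":[0,0,0],"spin":0},
    {"offset":[0,0,0],"spin":0},
    {"offset":[0,0,0],"spin":0},
    {"offset":[0,0,0],"spin":0},
    {"offset":[0,0,0],"spin":0},
  ],
  jaw=0.078,
)

```text
time_s: 12.1
ee_pos: [524.2, -283.8, 73.7]
ee_rot: [-180.0, 0.0, 110.0]
force: [0.0, 0.2, 0.4]
gripper_width: 77.9
gripper_force: 0.0
```

>>> arm_command(
  motion=[
    {"offset":[0,0,-0.02],"spin":0},
    {"offset":[0,0,-0.04],"spin":0},
    {"offset":[0,0,-0.05],"spin":0},
    {"offset":[0,0,-0.05],"spin":0},
    {"offset":[0,0,0],"spin":0},
  ],
)

```text
time_s: 12.72
ee_pos: [526.2, -284.9, 238.6]
ee_rot: [179.6, 0.4, 110.0]
force: [0.3, -0.5, -0.2]
gripper_width: 78.0
gripper_force: 0.0
```

Run:
```python
from look import *
img,P,c=look("w5",[("spent",4),("spent_pads",76),("tray",0),("tape_roll",0)])
s=env.state(); print(s["gripper_width"],s["force"].round(1))
img,P,c=cloud("top")
for t,z in(("fresh",0),("fresh_pads",72)):
    for r in env.pinpoint("top",t)[:2]: print(t,round(r["score"],2),np.round(r["location"]),ray(c,r["location"],z).round(1))
```

```text
12.725 [ 526.2 -284.9  238.6] [179.64   0.43 109.99]
eye [ 498. -212.  394.]
spent 0.61 [250. 163.] [ 521.7 -284.8    4. ]
spent_pads 0.86 [251. 176.] [ 522.3 -284.    76. ]
tray 0.83 [216. 150.] [ 478.5 -285.3    0. ]
tape_roll 0.85 [179. 147.] [ 437.  -296.4    0. ]
77.96055519307322 [-0.5  0.2  0.4]
fresh 0.71 [205. 203.] [451.6 294.7   0. ]
fresh_pads 0.79 [198. 201.] [454.3 307.4  72. ]
```

View pics/w5.png

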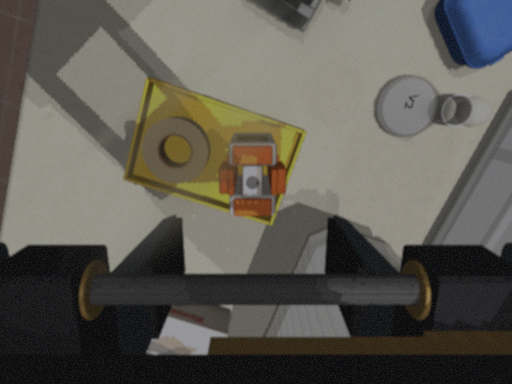

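Spent cartridge stands in the tray at (251,178) px, tabs out, tape roll untouched. Now to the fresh one.

>>> arm_command(
  motion=[
    {"offset":[0.057,0.013,0],"spin":0},
    {"offset":[0.057,0.013,0],"spin":0},
    {"offset":[0.057,0.013,0],"spin":0},
    {"offset":[0.057,0.013,0],"spin":0},
    {"offset":[0.057,0.013,0],"spin":0},
  ],
  jaw=0.088,
)

```text
time_s: 13.75
ee_pos: [487.3, 8.1, 233.6]
ee_rot: [-180.0, -0.0, 110.0]
force: [1.0, 0.4, -0.2]
gripper_width: 88.3
gripper_force: 0.0
```

>>> arm_command(
  motion=[
    {"offset":[0.057,0.013,0],"spin":0},
    {"offset":[0.057,0.013,0],"spin":0},
    {"offset":[0.057,0.013,0],"spin":0},
    {"offset":[0.057,0.013,0],"spin":0},
    {"offset":[0.057,0.013,0],"spin":0},
  ],
)

```text
time_s: 14.38
ee_pos: [450.9, 298.2, 233.5]
ee_rot: [-180.0, 0.0, 110.0]
force: [0.8, 0.9, -0.9]
gripper_width: 88.2
gripper_force: 0.0
```

>>> arm_command(
  motion=[
    {"offset":[0,0,0],"spin":0},
    {"offset":[0,0,0],"spin":0},
  ],
)

```text
time_s: 14.62
ee_pos: [451.2, 295.9, 233.3]
ee_rot: [-179.9, 0.1, 110.0]
force: [0.2, 0.1, 0.1]
gripper_width: 88.0
gripper_force: 0.0
```

Run:
```python
from look import *
img,P,c=look("w6",[("fresh",0),("fresh_pads",72)])
P=P.reshape(-1,3);h,s,v=cv2.cvtColor(img.reshape(1,-1,3),cv2.COLOR_BGR2HSV)[0].astype(int).T
m=(abs(h-65)<25)&(s>110)&(P[:,2]>80)&(P[:,2]<105)&(np.hypot(P[:,0]-452,P[:,1]-300)<70)
q=P[m]; rc=cv2.minAreaRect(q[:,:2].astype(np.float32)); print(m.sum(),rc,cv2.boxPoints(rc).round().tolist(),np.median(q[:,2]))
```

```text
14.625 [451.2 295.9 233.3] [-1.7992e+02  6.0000e-02  1.1004e+02]
eye [425. 368. 389.]
fresh 0.86 [256. 168.] [453.2 293.8   0. ]
fresh_pads 0.75 [258. 179.] [453.  297.5  72. ]
1529 ((453.1047058105469, 294.9040222167969), (59.112266540527344, 63.00900650024414), 24.349451065063477) [[413.0, 311.0], [439.0, 254.0], [493.0, 278.0], [467.0, 336.0]] 93.10393754813106
```

View pics/w6.png

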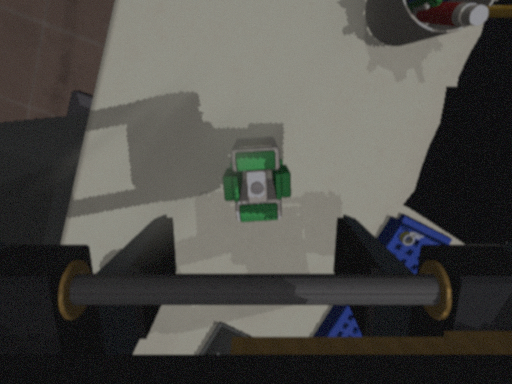

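The fresh cartridge is at (257,185) px, tabs left and right, turned ~4° from the gripper; fit centre (453,295).

>>> arm_command(
  motion=[
    {"offset":[-0.0016,0.0015,0],"spin":-0.07},
    {"offset":[0,0,0.045],"spin":0},
    {"offset":[0,0,0.05],"spin":0},
    {"offset":[0,0,0.045],"spin":0},
    {"offset":[0,0,0.023],"spin":0},
  ],
)

```text
time_s: 15.4
ee_pos: [452.6, 293.2, 68.7]
ee_rot: [-179.8, 0.0, 113.9]
force: [0.3, 0.4, -0.1]
gripper_width: 88.1
gripper_force: 0.0
```

>>> arm_command(
  motion=[
    {"offset":[0,0,0],"spin":0},
    {"offset":[0,0,0],"spin":0},
    {"offset":[0,0,0],"spin":0},
    {"offset":[0,0,0],"spin":0},
    {"offset":[0,0,0],"spin":0},
  ],
  jaw=0.044,
  newtons=22,
)

```text
time_s: 16.02
ee_pos: [453.9, 295.4, 72.4]
ee_rot: [179.9, 0.0, 114.0]
force: [-1.1, -2.9, 7.9]
gripper_width: 46.2
gripper_force: 22.0
```

>>> arm_command(
  motion=[
    {"offset":[0,0,0],"spin":0},
    {"offset":[0,0,0],"spin":0},
  ],
)

```text
time_s: 16.27
ee_pos: [453.9, 295.4, 72.4]
ee_rot: [179.9, 0.0, 114.0]
force: [-0.4, -2.7, 7.8]
gripper_width: 45.8
gripper_force: 22.0
```

>>> arm_command(
  motion=[
    {"offset":[0,0,-0.02],"spin":0},
    {"offset":[0,0,-0.04],"spin":0},
    {"offset":[0,0,-0.05],"spin":0},
    {"offset":[0,0,-0.04],"spin":0},
    {"offset":[0,0,-0.01],"spin":0},
  ],
)

```text
time_s: 16.9
ee_pos: [454.2, 296.1, 233.3]
ee_rot: [179.7, -0.0, 114.0]
force: [0.6, 0.6, -2.6]
gripper_width: 45.8
gripper_force: 22.0
```

>>> arm_command(
  motion=[
    {"offset":[-0.0335,-0.007,0],"spin":0},
    {"offset":[-0.0335,-0.007,0],"spin":0},
    {"offset":[-0.0335,-0.007,0],"spin":0},
    {"offset":[-0.0335,-0.007,0],"spin":0},
    {"offset":[-0.0335,-0.007,0],"spin":0},
  ],
)

```text
time_s: 17.52
ee_pos: [488.6, 126.9, 228.8]
ee_rot: [-179.8, -0.0, 114.0]
force: [-0.6, -0.8, -2.2]
gripper_width: 46.1
gripper_force: 22.0
```

>>> arm_command(
  motion=[
    {"offset":[-0.0335,-0.007,0],"spin":0},
    {"offset":[-0.0335,-0.007,0],"spin":0},
    {"offset":[-0.0335,-0.007,0],"spin":0},
    {"offset":[0,0,0],"spin":0.146},
    {"offset":[0,0,0],"spin":0.146},
  ],
)

```text
time_s: 18.15
ee_pos: [510.2, 27.2, 228.7]
ee_rot: [-179.8, -0.0, 96.9]
force: [-0.4, 0.3, -1.9]
gripper_width: 45.9
gripper_force: 22.0
```

>>> arm_command(
  motion=[
    {"offset":[0,0,0],"spin":0.146},
    {"offset":[0,0,0],"spin":0.146},
    {"offset":[0,0,0],"spin":0},
    {"offset":[0,0,0],"spin":0},
    {"offset":[0,0,0],"spin":0},
  ],
)

```text
time_s: 18.77
ee_pos: [511.1, 27.8, 230.5]
ee_rot: [-180.0, 0.0, 80.6]
force: [-0.6, 0.8, -0.6]
gripper_width: 45.9
gripper_force: 22.0
```

Run:
```python
from look import *
img,P,c=look("w7",[("bay_left",20),("fresh_pads",0),("head",0),("service",20)])
print(env.state()["gripper_width"],env.state()["force"])
```

```text
18.775 [511.1  27.8 230.5] [-1.7996e+02  1.0000e-02  8.0610e+01]
eye [524. 104. 387.]
bay_left 0.57 [255. 166.] [511.7  31.   20. ]
fresh_pads 0.86 [256. 254.] [493.7 -82.8   0. ]
45.500751752674866 [-0.07123966 -0.30461655 -2.05166923]
```

View pics/w7.png

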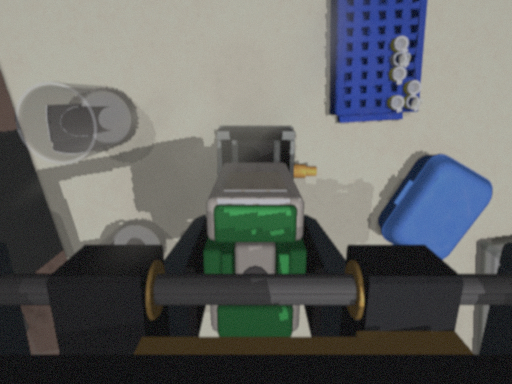

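Green cartridge upright, in line with the bay collar at (255,145). Descend into the funnel.

>>> arm_command(
  motion=[
    {"offset":[0,0,0.03],"spin":0},
    {"offset":[0,0,0.035],"spin":0},
    {"offset":[0,0,0.02],"spin":0},
    {"offset":[0,0,0.005],"spin":0},
  ],
)

```text
time_s: 19.52
ee_pos: [510.5, 27.7, 139.8]
ee_rot: [-179.9, 0.0, 80.6]
force: [0.2, -0.5, -2.2]
gripper_width: 45.9
gripper_force: 22.0
```

>>> arm_command(
  motion=[
    {"offset":[0,0,0.004],"spin":0},
    {"offset":[0,0,0.004],"spin":0},
    {"offset":[0,0,0.004],"spin":0},
    {"offset":[0,0,0.004],"spin":0},
    {"offset":[0,0,0],"spin":0},
  ],
)

```text
time_s: 20.15
ee_pos: [511.1, 27.8, 124.7]
ee_rot: [-180.0, 0.0, 80.5]
force: [-0.4, 0.2, -2.6]
gripper_width: 45.8
gripper_force: 22.0
```

>>> arm_command(
  motion=[
    {"offset":[0,0,0.004],"spin":0},
    {"offset":[0,0,0.004],"spin":0},
    {"offset":[0,0,0.004],"spin":0},
    {"offset":[0,0,0.004],"spin":0},
    {"offset":[0,0,0],"spin":0},
  ],
)

```text
time_s: 20.78
ee_pos: [511.0, 27.8, 108.5]
ee_rot: [-180.0, 0.0, 80.5]
force: [-0.6, 0.1, -1.8]
gripper_width: 46.2
gripper_force: 22.0
```

>>> arm_command(
  motion=[
    {"offset":[0,0,0.004],"spin":0},
    {"offset":[0,0,0.004],"spin":0},
    {"offset":[0,0,0.003],"spin":0},
    {"offset":[0,0,0.003],"spin":0},
    {"offset":[0,0,0],"spin":0},
  ],
)

```text
time_s: 21.4
ee_pos: [511.6, 27.8, 95.1]
ee_rot: [180.0, -0.0, 80.5]
force: [-0.5, -0.1, 5.0]
gripper_width: 46.1
gripper_force: 22.0
```

>>> arm_command(
  motion=[
    {"offset":[0,0,0.002],"spin":0},
    {"offset":[0,0,0.0015],"spin":0},
    {"offset":[0,0,0.001],"spin":0},
    {"offset":[0,0,0],"spin":0},
  ],
)

```text
time_s: 21.9
ee_pos: [511.6, 27.8, 90.9]
ee_rot: [180.0, -0.0, 80.5]
force: [-1.2, 0.6, 6.2]
gripper_width: 46.2
gripper_force: 22.0
```

>>> arm_command(
  motion=[
    {"offset":[0,0,0.001],"spin":0},
    {"offset":[0,0,0],"spin":0},
  ],
)

```text
time_s: 22.15
ee_pos: [511.6, 27.8, 89.9]
ee_rot: [179.9, -0.0, 80.5]
force: [-1.9, -0.7, 5.6]
gripper_width: 46.6
gripper_force: 22.0
```

>>> arm_command(
  motion=[
    {"offset":[0,0,0.001],"spin":0},
    {"offset":[0,0,0],"spin":0},
  ],
)

```text
time_s: 22.4
ee_pos: [511.6, 27.8, 89.3]
ee_rot: [179.9, -0.0, 80.5]
force: [-2.1, 0.8, 9.1]
gripper_width: 46.3
gripper_force: 22.0
```

>>> arm_command(
  motion=[
    {"offset":[0,0,0.0008],"spin":0},
    {"offset":[0,0,0],"spin":0},
  ],
)

```text
time_s: 22.65
ee_pos: [511.7, 27.8, 89.3]
ee_rot: [179.9, -0.0, 80.5]
force: [-3.4, 1.0, 14.4]
gripper_width: 46.4
gripper_force: 22.1
```

Hard stop reached (force rising at z 89.3). Release here and rise slowly.

>>> arm_command(
  motion=[
    {"offset":[0,0,0],"spin":0},
    {"offset":[0,0,0],"spin":0},
    {"offset":[0,0,0],"spin":0},
    {"offset":[0,0,0],"spin":0},
    {"offset":[0,0,0],"spin":0},
  ],
  jaw=0.08,
)

```text
time_s: 23.28
ee_pos: [511.1, 27.8, 87.3]
ee_rot: [-180.0, 0.0, 80.5]
force: [0.5, -0.6, -0.5]
gripper_width: 79.8
gripper_force: 0.0
```

>>> arm_command(
  motion=[
    {"offset":[0,0,-0.02],"spin":0},
    {"offset":[0,0,-0.04],"spin":0},
    {"offset":[0,0,-0.05],"spin":0},
    {"offset":[0,0,-0.03],"spin":0},
    {"offset":[0,0,0],"spin":0},
  ],
)

```text
time_s: 23.9
ee_pos: [512.6, 27.8, 229.8]
ee_rot: [179.7, -0.1, 80.5]
force: [-0.3, 0.1, -1.5]
gripper_width: 80.1
gripper_force: 0.0
```

>>> arm_command(
  motion=[
    {"offset":[0,0,0],"spin":0},
    {"offset":[0,0,0],"spin":0},
  ],
)

```text
time_s: 24.15
ee_pos: [510.4, 27.7, 225.9]
ee_rot: [-179.8, 0.0, 80.5]
force: [0.2, -0.6, 0.6]
gripper_width: 80.2
gripper_force: 0.0
```

Run:
```python
from look import *
img,P,c=look("w8",[("fresh",20),("fresh_pads",92)])
P=P.reshape(-1,3);h,s,v=cv2.cvtColor(img.reshape(1,-1,3),cv2.COLOR_BGR2HSV)[0].astype(int).T
for n,lo,hi,cx,cy in(("fresh",40,90,511,28),("service",100,130,493,-80)):
    m=(h>lo)&(h<hi)&(s>110)&(P[:,2]>85)&(np.hypot(P[:,0]-cx,P[:,1]-cy)<48)
    q=P[m]; rc=cv2.minAreaRect(q[:,:2].astype(np.float32)); print(n,m.sum(),rc,np.percentile(q[:,2],[50,90]))
i,_=env.grab_frame("scene"); cv2.imwrite("pics/s3.png",i[140:260,200:360].repeat(4,0).repeat(4,1))
```

```text
24.15 [510.4  27.7 225.9] [-1.7981e+02  4.0000e-02  8.0540e+01]
eye [524. 104. 382.]
fresh 0.72 [255. 170.] [509.9  27.4  20. ]
fresh 0.51 [258. 186.] [509.9  10.1  20. ]
fresh_pads 0.88 [257. 189.] [511.5  25.9  92. ]
fresh 2369 ((510.7331848144531, 28.004173278808594), (63.980010986328125, 87.5909652709961), 81.09790802001953) [113.32059405 294.02945104]
service 871 ((491.4170837402344, -92.83683776855469), (35.11250686645508, 60.75330352783203), 80.40200805664062) [112.97341045 114.9848469 ]
```

View pics/w8.png

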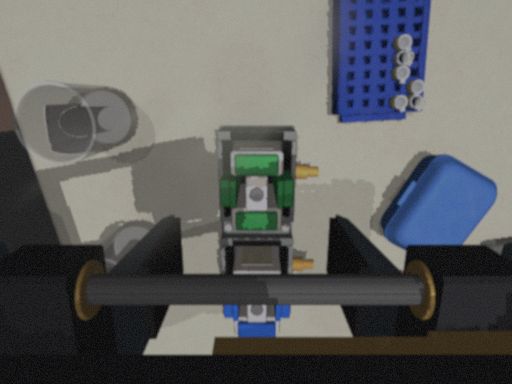

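The green cartridge sits at (257,190) px, with both tabs out as wide as the latched orange one's were. Its top is at z≈113, the same as the blue one. So it is latched, and I'm handing in.

```bash
python3 -c "
from workcell import env
print(env.job_done())"
```

```text
the job is handed in; nothing more can be done
None
```

The job is handed in at about 24 s of the 64 s limit; no verdict was returned. By my last look at each, the spent cartridge stands released in the tray beside the tape roll, and the fresh one is latched in the bay with both tabs out and the blue one still in its bay.

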